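# Take down the coupling stack into its inspection nests

## Robot

A 7-joint arm with a two-finger parallel gripper is mounted at the origin on the work surface. World frame = base frame: x ahead of the robot, y to its left, z up, the work surface at z = 0. Lengths are in m, angles in rad, forces in N, time in s.
With the tool pointing down it reaches from about 0.4 to 0.9 m from the base axis. Payload 5.5 kg.
Tool frame: the origin (TCP) lies at the very end of the fingers, on their centre line; the grasp point (between the pads) lies 19 mm behind it; z points along the fingers, y is the direction in which the jaws open and shut (so a half turn about z gives the same grasp; the last joint's range is limited). The gripper opens to 92 mm and grips with 3 to 60 N. Pads are 19 mm wide; open, the fingers measure 130 mm over their backs; the gripper's body (75 mm by 190 mm) begins 47 mm behind the grasp point.
Start: joints at [1.529, 0.501, -0.427, 1.55, 0.221, 1.138, -0.21], TCP at [0.195, -0.62, 0.227] pointing down, gripper open.
Joint ranges: [-2.88, 2.88], [-0.31, 2.03], [-1.54, 1.56], [0.2, 2.42], [-1.41, 4.55], [0.19, 2.02], [-2.57, 2.57]. Speed limits (rad/s): [2.57, 2.57, 3.14, 3.14, 3.14, 3.14, 3.14].

## Interface

Orientations are given as a unit quaternion [x, y, z, w].
In Python, from station import ctrl gives the robot as it stands. The module is installed in compiled form; this text tells all that it offers.
- The arm moves only by the shell command python3 -m pendant 'ROWS' [FORCE]. ROWS is text: rows parted by semicolons, each of 7 numbers parted by spaces: the shift along the tool's x, y, z each as a share of 0.5 m, from -1 to 1, then the turn, a rotation vector about the tool's x, y, z each as a share of 90 degrees, from -1 to 1, then the closure, from 0 (fully open) to 1 (shut). In form: dx dy dz wx wy wz grip; .... A call has 1 to 12 rows; each row is the pose to reach, as a shift and turn from the pose commanded when the call began, along the tool's axes at that moment; what a row does not reach only later rows make up. A row lasts 1/12 s, in which the tool goes at most 41.7 mm and 7.16 degrees, less where a joint would pass 70% of its speed; a pose out of reach is approached as far as the arm can. A call with a number of a shift or a turn outside -1 to 1 is refused whole. A call with a gripper value outside its range is refused whole. The fingers move at their own pace and stop on an object; FORCE is the grip in N (left out, the last holds). Time passes only in rows, so rows that repeat a pose let the fingers close. It gives the time, the measured TCP pose, the force and the opening at its end, in the units of the state.
- ctrl.get_obs(): the state, without advancing time (a new reading comes with each control period).
- ctrl.snapshot(name): name is "side" or "top"; returns a dict with "img" (420x560x3 uint8, red, green, blue), "range_z" (420x560 float32, m along the optical axis (not along the pixel's ray), 0 where there is no reading), "vertical_fov" (degrees; the focal length in pixels is half the picture's height over the tangent of half this angle, whatever the lens; pixels are square), "cx", "cy" (the principal point, pixels), "dist" ([k1, k2, p1, p2, k3] as OpenCV has them; the pictures are not rectified), "cam_to_world" (4x4, takes a point from camera to world coordinates). Camera axes: x right, y down, z forward; pixel columns grow to the right and rows downward; lengths in m; the calibration is good to about 2 mm. A picture is of the moment at which its call begins.
- ctrl.finish_job(): hands the job in, once; it reports no verdict.
The state is a dict: "clock": time; "qpos": joint angles; "joint_vel": joint speeds; "effort": joint torques, N m; "ee_pos": TCP position; "tcp_rot": TCP orientation; "force": force on the tool from outside, world axes, zero at the start; "wrist_torque": the same for the moment, N m; "gripper_width": opening from 0.0 (shut) to 1.0 (fully open).
Only numpy, scipy, OpenCV 4.12 (cv2) and the standard library are available. Lean on these libraries where they do the work, as an engineer would, in place of code of your own. Each camera call takes 0.05 s, during which the arm holds its last target.

## Task

The coupling parts that came off the ignition test spindle are stacked on the rubber pad. Take the stack apart from the top down, one piece at a time, and set each piece gently (no dropping) flat and upright inside the nest of its own shape: the bush in the small round nest, then the hexagonal hub in the hexagonal nest, then the gear in the large round nest, and last the flange in the square nest. Let go of everything, and leave the loose bolt and washer where they lie.

Things in the scene. Friction and masses are not known exactly. Their poses are not given: they have to be found in the camera images.
- bush: Plain brass bush, the top piece of the stack: round, 30 mm diameter, 36 mm tall. Stands upright; origin at the centre of its underside, z up. It rests on the hexagonal hub. About 0.1 kg.
- hexhub: Bright steel hexagonal hub, second from the top: 40 mm across its flats (46 mm over corners), 28 mm tall. Stands upright; origin at the centre of its underside, z up. Its x axis is square to one pair of flats (the other pairs at 60 degrees). It rests on the gear. About 0.2 kg.
- gear: Dark steel spur gear, third from the top: round, 54 mm over the fine teeth, 26 mm tall. Stands upright; origin at the centre of its underside, z up. It rests on the flange. About 0.3 kg.
- flange: Aluminium mounting flange, the bottom piece of the stack: a 64 x 64 mm square block, 22 mm tall, with a small dark hole in each corner. Stands upright; origin at the centre of its underside, z up. Its x and y axes are square to its sides. At the start it rests on a fixed 100 x 100 mm black rubber pad, 6 mm thick, which carries the whole stack; the pieces are only stacked, centred within a few mm, with nothing through them. About 0.2 kg.
- nest_bush: Small round nest for the bush: round recess 50 mm inside, 62 mm outside. Fixed to the bench, origin at the centre of its underside, z up. Its floor is a 4 mm thick black plate; an aluminium rim 6 mm wide stands 5 mm above that floor (rim top 9 mm above the origin). 
- nest_hex: Hexagonal nest for the hub: six-sided recess 60 mm across flats inside, on a round plate 83 mm across. Fixed to the bench, origin at the centre of its underside, z up. Its floor is a 4 mm thick black plate; an aluminium rim 6 mm wide stands 5 mm above that floor (rim top 9 mm above the origin). Its x axis is square to one pair of flats. The hub fits in at any turn.
- nest_gear: Large round nest for the gear: round recess 74 mm inside, 86 mm outside. Fixed to the bench, origin at the centre of its underside, z up. Its floor is a 4 mm thick black plate; an aluminium rim 6 mm wide stands 5 mm above that floor (rim top 9 mm above the origin). 
- nest_flange: Square nest for the flange: recess 84 x 84 mm inside, 96 x 96 mm outside. Fixed to the bench, origin at the centre of its underside, z up. Its floor is a 4 mm thick black plate; an aluminium rim 6 mm wide stands 5 mm above that floor (rim top 9 mm above the origin). Its x and y axes are square to its sides; the flange goes in only when turned to within about 20 degrees of the nest's sides (any of the four quarter turns).
- bolt: Loose short dark steel hex bolt standing on its head on the bench among the nests, shank up: head 20 mm across flats and 9 mm high, shank 12 mm diameter, 29 mm tall in all; origin at the centre of its underside. Not part of the job.
- washer: Loose flat copper washer lying on the bench among the nests, 28 mm diameter, 5 mm thick; origin at the centre of its underside. Not part of the job.

How it is judged:
By the outcome, as a careful person would: the job done as asked, in the order asked, and still so for the second after the job is handed in, with the robot touching nothing.
It also fails if it takes over 115 s, if anything falls off the work surface, if the arm or the gripper's body presses on something with over 40 N, if the wrist force passes 120 N, or if a joint passes its speed limit or range.

## Working session

There is one attempt and no reset: what is moved stays moved. The work goes in short steps, Python scripts to look and compute and a shell command to move; the robot and the scene stay as the last step left them, time stands still between calls to the robot, and variables do not carry over. Pictures are saved under pics/ and viewed, and the job is handed in when it is done.

```bash
ls; mkdir -p pics
python3 - <<'E'
from station import ctrl
import cv2,numpy as np
o=ctrl.get_obs()
for k,v in o.items(): print(k,np.round(v,4))
for n in("side","top"):
    s=ctrl.snapshot(n); np.save(f'{n}0.npy',s,allow_pickle=True)
    cv2.imwrite(f'pics/{n}0.png',s['img'][:,:,::-1]); print(n,s['vertical_fov'],s['cx'],s['cy'],s['dist'],np.round(s['cam_to_world'],3).tolist())
E
```

```text
pics
clock 0.0
qpos [ 1.5292  0.5018 -0.4268  1.5514  0.2208  1.1383 -0.2103]
joint_vel [-0.0012  0.0002  0.     -0.0013  0.001   0.0001 -0.    ]
effort [ 4.00000e-04 -5.66606e+01 -5.81630e+00 -2.79120e+01 -6.86000e-02
  3.07000e-02  2.00000e-04]
ee_pos [ 0.1948 -0.6194  0.2257]
tcp_rot [ 9.884e-01  1.518e-01 -1.000e-04 -1.000e-03]
force [ 0.4048 -0.3103  0.2647]
wrist_torque [0.0359 0.0126 0.0595]
gripper_width 0.9988
side 43.97992593104016 282.86002097017166 209.51723419020664 [0.06469201 0.         0.         0.         0.        ] [[0.937, -0.2, 0.287, 0.265], [-0.35, -0.508, 0.787, -0.733], [-0.012, -0.838, -0.546, 0.584], [0.0, 0.0, 0.0, 1.0]]
top 53.58772870952484 287.2318083151466 211.15606401942867 [-0.00744912  0.          0.          0.          0.        ] [[0.016, -0.992, 0.122, 0.48], [-1.0, -0.015, 0.012, -0.012], [-0.01, -0.122, -0.993, 0.795], [0.0, 0.0, 0.0, 1.0]]
```

View pics/side0.png

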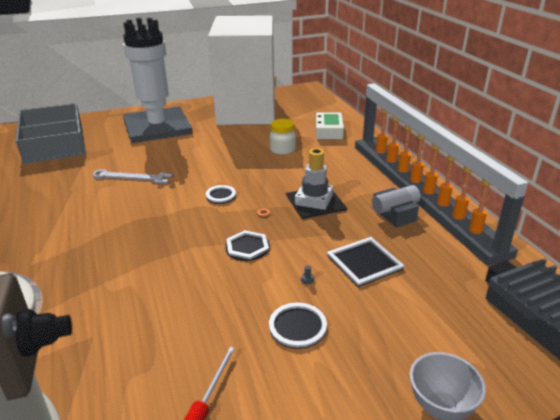

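View pics/top0.png

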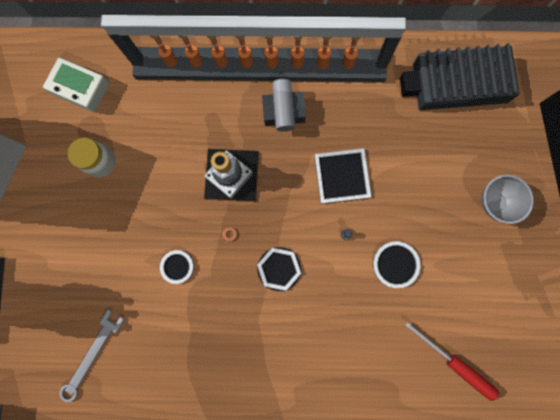

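The side view shows the stack at about (316,180). The top view shows the stack at (229,170), the nests at (177,267) bush, (279,269) hex, (397,264) gear and (343,176) square, the bolt at (347,234) and the washer at (230,234). Next I'll turn these pixels into positions.

```bash
cat > h.py <<'E'
import numpy as np,cv2
def K(s):
    f=210/np.tan(np.radians(s['vertical_fov'])/2)
    return np.array([[f,0,s['cx']],[0,f,s['cy']],[0,0,1.]])
def rays(s):
    v,u=np.mgrid[0:420,0:560].astype(float)
    p=np.stack([u.ravel(),v.ravel()],1)[:,None]
    n=cv2.undistortPoints(p,K(s),np.array(s['dist']))[:,0]
    return np.c_[n,np.ones(len(n))].reshape(420,560,3)
def cloud(s):
    c=np.array(s['cam_to_world']); r=rays(s)*s['range_z'][...,None]
    return r@c[:3,:3].T+c[:3,3]
def load(n): return np.load(f'{n}.npy',allow_pickle=True).item()
def onplane(s,z):
    c=np.array(s['cam_to_world']); d=rays(s)@c[:3,:3].T
    return c[:3,3]+d*((z-c[2,3])/d[...,2])[...,None]
E
python3 - <<'E'
from h import *
for n in('top0','side0'):
    s=load(n); P=cloud(s); im=s['img']
    ok=(s['range_z']>0)
    print(n, 'bench z', np.median(P[...,2][ok&(abs(P[...,0]-.5)<.3)&(abs(P[...,1])<.4)]), ok.mean())
s=load('top0');P=cloud(s)
def seg(name,u,v,r,zlo,zhi):
    m=np.zeros((420,560),bool);m[v-r:v+r,u-r:u+r]=1
    m&=(P[...,2]>zlo)&(P[...,2]<zhi)&(s['range_z']>0)
    q=P[m]; rect=cv2.minAreaRect((q[:,:2]*1000).astype(np.float32)); c,rad=cv2.minEnclosingCircle((q[:,:2]*1000).astype(np.float32))
    print(name,len(q),'z',np.round(np.percentile(q[:,2],[5,50,95]),4),'rect',np.round(rect[0],1),np.round(rect[1],1),round(rect[2],1),'circ',np.round(c,1),round(rad,1))
    return m
for n,u,v,r in(('nb',177,267,24),('nh',279,269,28),('ng',397,264,32),('nf',343,176,36)):
    seg(n,u,v,r,.0065,.02)
seg('bolt',347,234,12,.006,.04);seg('washer',230,234,14,.0025,.02)
for n,a,b in(('bush',.112,.13),('hex',.076,.09),('gear',.049,.064),('fl',.023,.034),('pad',.003,.012),('vblk',.035,.2)):
    if n=='vblk': seg(n,285,105,35,a,b)
    else: seg(n,231,174,34,a,b)
print(np.round(P[160,215:250,2],3))
cv2.imwrite('pics/z.png',cv2.resize(s['img'][130:300,150:430,::-1],None,fx=2.8,fy=2.8,interpolation=2))
t=load('side0');cv2.imwrite('pics/z2.png',cv2.resize(t['img'][130:230,260:440,::-1],None,fx=4.4,fy=4.4,interpolation=2))
E
```

```text
top0 bench z -0.0003665115242258432 0.9961437074829932
side0 bench z 0.00021290540053620077 0.9959353741496598
nb 267 z [0.0068 0.0083 0.0106] rect [467.1 205.2] [60. 61.] 2.8 circ [466.9 205.1] 31.3
nh 367 z [0.0067 0.0084 0.0106] rect [466.4  11.6] [80.5 71.9] 79.8 circ [466.7  12.2] 40.9
ng 453 z [0.0067 0.0087 0.0111] rect [ 478.1 -208.9] [86.  85.6] 75.0 circ [ 478.1 -209. ] 43.4
nf 586 z [0.0068 0.0085 0.0108] rect [ 646.6 -107.6] [96.6 96.1] 7.7 circ [ 646.1 -107. ] 67.1
bolt 98 z [0.0067 0.0099 0.03  ] rect [ 533.1 -115. ] [19.6 21.3] 77.5 circ [ 533.5 -115.1] 11.0
washer 106 z [0.0027 0.0043 0.0062] rect [526.4 107.9] [26.4 42.4] 79.9 circ [527.1 114.4] 21.8
bush 249 z [0.115  0.1172 0.1192] rect [646.  110.2] [28.9 29.1] 75.3 circ [646.2 110.5] 15.0
hex 192 z [0.0786 0.0812 0.0858] rect [643.2 106.8] [37. 42.] 47.4 circ [646.2 109.7] 22.8
gear 194 z [0.0507 0.0535 0.0611] rect [640.6 107.6] [43.2 53. ] 35.7 circ [644.5 110.5] 27.0
fl 419 z [0.0248 0.0271 0.0298] rect [643.4 110.2] [64.7 64.1] 51.5 circ [643.8 110.3] 43.6
pad 1282 z [0.0034 0.0053 0.0077] rect [652.7 106.2] [106.6 121.1] 82.5 circ [651.8 105.8] 74.3
vblk 1279 z [0.0353 0.0479 0.054 ] rect [774.6   7.7] [92.2 79.9] 5.6 circ [773.9   8.2] 47.6
[0.118 0.118 0.117 0.118 0.118 0.119 0.116 0.118 0.117 0.117 0.117 0.12
 0.118 0.118 0.11  0.083 0.082 0.084 0.08  0.08  0.08  0.05  0.029 0.026
 0.004 0.005 0.006 0.006 0.003 0.005 0.006 0.004 0.005 0.004 0.007]
```

View pics/z.png

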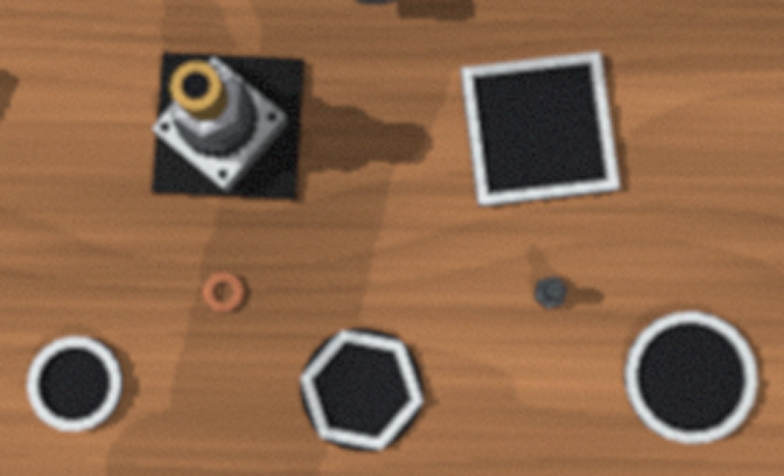

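View pics/z2.png

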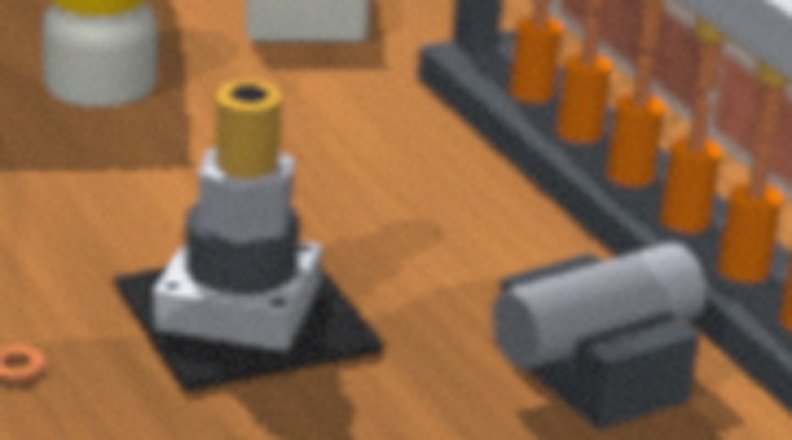

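```bash
cat >> h.py <<'E'
def go(x,y,z,jaw=None):
    """rows to reach world x,y,z (m) with jaw axis (tool y) at world angle jaw deg (mod 180, nearest)"""
    from station import ctrl
    from scipy.spatial.transform import Rotation as R
    o=ctrl.get_obs(); r=R.from_quat(o['tcp_rot']); M=r.as_matrix()
    cur=np.degrees(np.arctan2(M[1,1],M[0,1]))
    if jaw is None: jaw=cur
    d=(jaw-cur+90)%180-90; j=np.radians(cur+d)
    ey=np.array([np.cos(j),np.sin(j),0]);ez=np.array([0,0,-1.]);T=np.c_[np.cross(ey,ez),ey,ez]
    w=R.from_matrix(M.T@T).as_rotvec()
    print('now',np.round(o['ee_pos'],4),'jaw',round(cur,1),'q7',round(o['qpos'][6],2),'t',round(o['clock'],2),'F',np.round(o['force'],1),'g',round(o['gripper_width'],3))
    print('shift',np.round(M.T@(np.array([x,y,z])-o['ee_pos'])/.5,4),'turn',np.round(w/(np.pi/2),4),'dyaw',round(d,1))
E
python3 - <<'E'
from h import *
s=load('top0');P=cloud(s)
x,y,z=P[...,0],P[...,1],P[...,2]
for a in np.arange(.3,.95,.05):
  print(round(a,2),[round(float(np.percentile(z[m],99)),2) if (m:=(abs(x-a)<.025)&(abs(y-b)<.025)&(s['range_z']>0)).sum()>3 else None for b in np.arange(.4,-.5,-.05)])
go(.42,-.25,.26,-31); go(.646,.110,.2,10)
E
```

```text
0.3 [0.01, 0.01, 0.0, 0.0, 0.0, 0.0, 0.0, 0.0, 0.0, 0.0, 0.0, 0.0, 0.0, 0.0, 0.03, 0.03, 0.0, 0.0]
0.35 [0.0, 0.01, 0.01, 0.0, 0.0, 0.0, 0.0, 0.0, 0.0, 0.0, 0.0, 0.0, 0.0, 0.02, 0.02, 0.0, 0.0, 0.0]
0.4 [0.0, 0.01, 0.0, 0.0, 0.0, 0.0, 0.0, 0.0, 0.0, 0.0, 0.0, 0.0, 0.0, 0.0, 0.0, 0.0, 0.0, 0.0]
0.45 [0.0, 0.0, 0.0, 0.01, 0.01, 0.0, 0.0, 0.01, 0.01, 0.01, 0.0, 0.01, 0.01, 0.01, 0.0, 0.0, 0.0, 0.0]
0.5 [0.0, 0.0, 0.0, 0.01, 0.01, 0.0, 0.0, 0.01, 0.01, 0.0, 0.0, 0.01, 0.01, 0.01, 0.0, 0.0, 0.0, 0.0]
0.55 [0.0, 0.0, 0.0, 0.0, 0.0, 0.0, 0.01, 0.0, 0.0, 0.0, 0.03, 0.0, 0.0, 0.0, 0.0, 0.05, 0.05, 0.05]
0.6 [0.0, 0.0, 0.0, 0.0, 0.0, 0.03, 0.06, 0.01, 0.0, 0.01, 0.01, 0.01, 0.0, 0.0, 0.0, 0.05, 0.02, 0.05]
0.65 [0.07, 0.07, 0.0, 0.0, 0.0, 0.08, 0.12, 0.03, 0.0, 0.01, 0.01, 0.01, 0.0, 0.0, 0.0, 0.05, 0.05, 0.05]
0.7 [0.07, 0.07, 0.0, 0.0, 0.0, 0.01, 0.03, 0.01, 0.0, 0.01, 0.01, 0.01, 0.0, 0.0, 0.0, 0.0, 0.0, 0.0]
0.75 [0.03, 0.0, 0.0, 0.0, 0.0, 0.0, 0.0, 0.04, 0.05, 0.04, 0.0, 0.0, 0.0, 0.0, 0.0, 0.0, 0.0, 0.0]
0.8 [0.04, 0.04, 0.0, 0.0, 0.0, 0.0, 0.0, 0.05, 0.06, 0.04, 0.0, 0.0, 0.03, 0.06, 0.06, 0.06, 0.06, 0.05]
0.85 [0.04, 0.03, 0.16, 0.16, 0.16, 0.16, 0.16, 0.16, 0.16, 0.16, 0.16, 0.16, 0.16, 0.06, 0.06, 0.06, 0.06, 0.05]
0.9 [0.0, 0.0, 0.16, 0.16, 0.16, 0.16, 0.16, 0.16, 0.16, 0.16, 0.16, 0.16, 0.16, 0.06, 0.06, 0.06, 0.06, 0.04]
now [ 0.1948 -0.6194  0.2258] jaw -72.5 q7 -0.21 t 0.1 F [ 0.2 -1.   0.1] g 1.003
shift [ 0.6514 -0.5698 -0.0674] turn [-1.100e-03 -4.000e-04 -4.615e-01] dyaw 41.5
now [ 0.1948 -0.6194  0.2258] jaw -72.5 q7 -0.21 t 0.1 F [ 0.2 -1.   0.1] g 1.003
shift [ 1.2986 -1.1207  0.0536] turn [-9.000e-04 -8.000e-04 -9.171e-01] dyaw 82.5
```

```bash
python3 -m pendant '0.651 -0.57 -0.067 0 0 -0.46 0;0.651 -0.57 -0.067 0 0 -0.46 0;0.651 -0.57 -0.067 0 0 -0.46 0;0.651 -0.57 -0.067 0 0 -0.46 0;0.651 -0.57 -0.067 0 0 -0.46 0;0.651 -0.57 -0.067 0 0 -0.46 0;0.651 -0.57 -0.067 0 0 -0.46 0;0.651 -0.57 -0.067 0 0 -0.46 0;0.651 -0.57 -0.067 0 0 -0.46 0;0.651 -0.57 -0.067 0 0 -0.46 0;0.651 -0.57 -0.067 0 0 -0.46 0;0.651 -0.57 -0.067 0 0 -0.46 0' 20; python3 -c "
from h import *;go(.646,.110,.2,10)"
```

```text
clock: 1.1
ee_pos: [0.4229, -0.2451, 0.2609]
tcp_rot: [0.869, 0.495, 0.001, 0.0]
force: [0.3, -0.6, -0.4]
gripper_width: 0.998
now [ 0.4229 -0.2451  0.2609] jaw -30.6 q7 -0.22 t 1.1 F [ 0.3 -0.6 -0.4] g 0.998
shift [0.8383 0.0219 0.1232] turn [ 0.0011 -0.0007 -0.4514] dyaw 40.6
```

```bash
python3 -m pendant '0.838 0.022 0.123 0 0 -0.45 0;0.838 0.022 0.123 0 0 -0.45 0;0.838 0.022 0.123 0 0 -0.45 0;0.838 0.022 0.123 0 0 -0.45 0;0.838 0.022 0.123 0 0 -0.45 0;0.838 0.022 0.123 0 0 -0.45 0;0.838 0.022 0.123 0 0 -0.45 0;0.838 0.022 0.123 0 0 -0.45 0;0.838 0.022 0.123 0 0 -0.45 0;0.838 0.022 0.123 0 0 -0.45 0;0.838 0.022 0.123 0 0 -0.45 0;0.838 0.022 0.123 0 0 -0.45 0'; python3 -c "
from h import *;go(.646,.110,.2,10);go(.646,.110,.092,10)"
```

```text
clock: 2.1
ee_pos: [0.6459, 0.1063, 0.1972]
tcp_rot: [0.645, 0.764, 0.0, -0.002]
force: [-0.8, -0.1, -0.0]
gripper_width: 1.001
now [0.6459 0.1063 0.1972] jaw 9.7 q7 -0.43 t 2.1 F [-0.8 -0.1 -0. ] g 1.001
shift [ 0.0073  0.0014 -0.0055] turn [-0.001  -0.0017 -0.0038] dyaw 0.3
now [0.6459 0.1063 0.1972] jaw 9.7 q7 -0.43 t 2.1 F [-0.8 -0.1 -0. ] g 1.001
shift [0.0067 0.0018 0.2105] turn [-0.001  -0.0017 -0.0038] dyaw 0.3
```

```bash
python3 -m pendant '0.006 0 0 0 0 0 0;0.006 0.001 0.06 0 0 0 0;0.006 0.001 0.12 0 0 0 0;0.006 0.001 0.18 0 0 0 0;0.006 0.001 0.2 0 0 0 0;0.006 0.001 0.2 0 0 0 0;0.006 0.001 0.2 0 0 0 0'; python3 -c "
from h import *;go(.646,.110,.092,10)
from station import ctrl
s=ctrl.snapshot('side');cv2.imwrite('pics/s1.png',cv2.resize(s['img'][60:260,200:460,::-1],None,fx=3,fy=3))"
```

```text
clock: 2.68
ee_pos: [0.6462, 0.1039, 0.0993]
tcp_rot: [0.648, 0.762, -0.0, 0.0]
force: [0.5, -0.0, 0.5]
gripper_width: 1.0
now [0.6462 0.1039 0.0993] jaw 9.2 q7 -0.49 t 2.68 F [ 0.5 -0.   0.5] g 1.0
shift [0.0122 0.0015 0.0147] turn [-0.0002  0.0003 -0.0083] dyaw 0.8
```

View pics/s1.png

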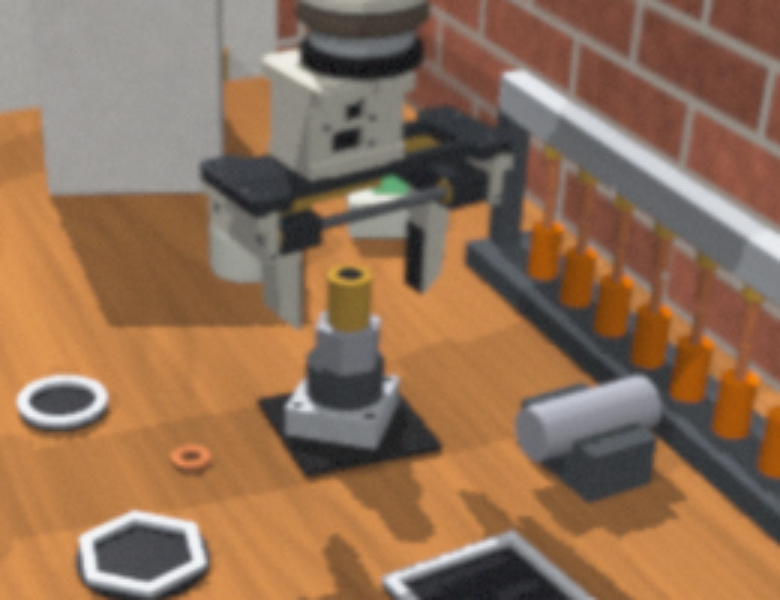

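The fingers straddle the bush (about (350,300) in the crop). The TCP is 6 mm off in y, so I'll correct that, lower the last bit and grip.

```bash
python3 -m pendant '0.012 0.001 0 0 0 0 0;0.012 0.001 0.013 0 0 0 0;0.012 0.001 0.013 0 0 0 0;0.012 0.001 0.013 0 0 0 0'; python3 -c "
from h import *;go(.646,.110,.092,10)"
```

```text
clock: 3.07
ee_pos: [0.6457, 0.1118, 0.0926]
tcp_rot: [0.647, 0.763, 0.0, 0.0]
force: [0.1, -0.0, 1.0]
gripper_width: 1.001
now [0.6457 0.1118 0.0926] jaw 9.4 q7 -0.51 t 3.07 F [ 0.1 -0.   1. ] g 1.001
shift [-0.0036  0.0001  0.0012] turn [ 0.0002  0.0002 -0.0067] dyaw 0.6
```

```bash
python3 -m pendant '-0.002 0 0 0 0 0 0.4;-0.002 0 0 0 0 0 0.6;-0.002 0 0 0 0 0 0.8;-0.002 0 0 0 0 0 1;-0.002 0 0 0 0 0 1;-0.002 0 0 0 0 0 1;-0.002 0 0 0 0 0 1;-0.002 0 0 0 0 0 1' 15; python3 -c "
from h import *;go(.646,.110,.2)"
```

```text
clock: 3.73
ee_pos: [0.6458, 0.1106, 0.0922]
tcp_rot: [0.647, 0.762, 0.0, 0.0]
force: [-0.4, -0.3, -0.2]
gripper_width: 0.468
now [0.6458 0.1106 0.0922] jaw 9.4 q7 -0.51 t 3.73 F [-0.4 -0.3 -0.2] g 0.468
shift [-1.200e-03  2.000e-04 -2.155e-01] turn [ 0. -0.  0.] dyaw 0.0
```

```bash
python3 -m pendant '0 0 0 0 0 0 1;0 0 0 0 0 0 1;0 0 0 0 0 0 1;0 0 0 0 0 0 1;0 0 0 0 0 0 1'; python3 -c "
from h import *;go(.646,.110,.2)"
```

```text
clock: 4.15
ee_pos: [0.6459, 0.1106, 0.0923]
tcp_rot: [0.647, 0.762, 0.0, 0.0]
force: [1.5, -0.2, -0.3]
gripper_width: 0.323
now [0.6459 0.1106 0.0923] jaw 9.4 q7 -0.51 t 4.15 F [ 1.5 -0.2 -0.3] g 0.323
shift [-0.0011  0.     -0.2155] turn [ 0.0002 -0.      0.    ] dyaw 0.0
```

```bash
python3 -m pendant '0 0 0 0 0 0 1;0 0 -0.01 0 0 0 1;0 0 -0.03 0 0 0 1;0 0 -0.06 0 0 0 1;0 0 -0.1 0 0 0 1;0 0 -0.15 0 0 0 1;0 0 -0.2 0 0 0 1;0 0 -0.2 0 0 0 1;0 0 -0.2 0 0 0 1'; python3 -c "
from h import *;go(.467,.205,.09,24)
from station import ctrl
s=ctrl.snapshot('side');cv2.imwrite('pics/s2.png',cv2.resize(s['img'][60:260,200:460,::-1],None,fx=3,fy=3))"
```

```text
clock: 4.9
ee_pos: [0.6472, 0.1112, 0.1955]
tcp_rot: [0.647, 0.762, 0.002, 0.002]
force: [0.1, 0.3, -2.1]
gripper_width: 0.32
now [0.6472 0.1112 0.1955] jaw 9.4 q7 -0.44 t 4.9 F [ 0.1  0.3 -2.1] g 0.32
shift [ 0.2438 -0.326   0.2093] turn [ 0.003   0.0005 -0.1626] dyaw 14.6
```

View pics/s2.png

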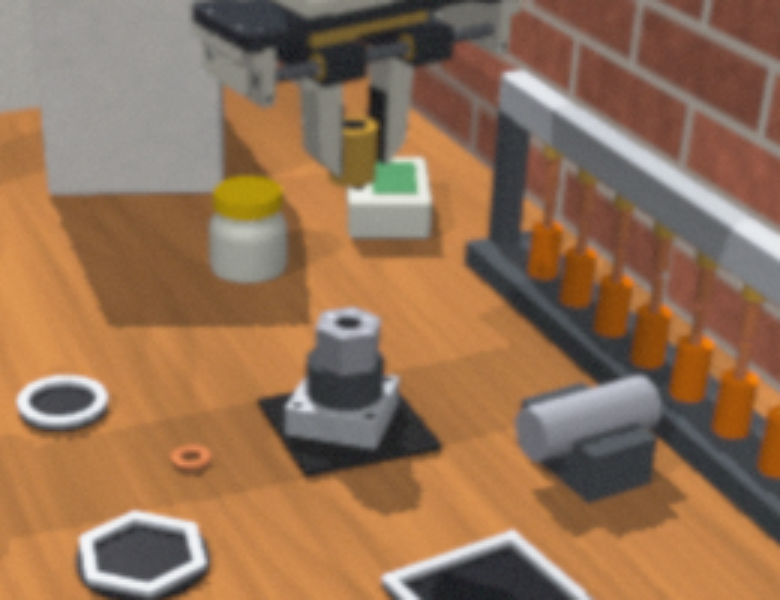

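The bush is held upright between the fingers (crop (355,150)), and the rest of the stack hasn't moved.

```bash
python3 -m pendant '0.03 -0.04 0 0 0 -0.02 1;0.08 -0.11 0 0 0 -0.06 1;0.12 -0.16 0.02 0 0 -0.1 1;0.16 -0.22 0.04 0 0 -0.13 1;0.2 -0.27 0.08 0 0 -0.16 1;0.23 -0.31 0.12 0 0 -0.16 1;0.243 -0.326 0.16 0 0 -0.16 1;0.243 -0.326 0.2 0 0 -0.16 1;0.243 -0.326 0.2 0 0 -0.16 1;0.243 -0.326 0.2 0 0 -0.16 1;0.243 -0.326 0.2 0 0 -0.16 1'; python3 -c "
from h import *;go(.467,.205,.025,24);go(.467,.205,.014,24)"
```

```text
clock: 5.87
ee_pos: [0.4657, 0.2039, 0.0927]
tcp_rot: [0.547, 0.837, 0.0, -0.0]
force: [0.6, 0.4, -1.0]
gripper_width: 0.321
now [0.4657 0.2039 0.0927] jaw 23.7 q7 -0.59 t 5.87 F [ 0.6  0.4 -1. ] g 0.321
shift [0.0009 0.0032 0.1353] turn [ 0.0001 -0.0002 -0.003 ] dyaw 0.3
now [0.4657 0.2039 0.0927] jaw 23.7 q7 -0.59 t 5.87 F [ 0.6  0.4 -1. ] g 0.321
shift [0.0009 0.0032 0.1573] turn [ 0.0001 -0.0002 -0.003 ] dyaw 0.3
```

```bash
python3 -m pendant '0.001 0.003 0.04 0 0 0 1;0.001 0.003 0.08 0 0 0 1;0.001 0.003 0.11 0 0 0 1;0.001 0.003 0.13 0 0 0 1;0.001 0.003 0.14 0 0 0 1;0.001 0.003 0.146 0 0 0 1;0.001 0.003 0.15 0 0 0 1;0.001 0.003 0.153 0 0 0 1;0.001 0.003 0.153 0 0 0 1;0.001 0.003 0.153 0 0 0 1'; python3 -c "
from h import *;go(.467,.205,.014,24)"
```

```text
clock: 6.7
ee_pos: [0.4668, 0.2051, 0.0162]
tcp_rot: [0.546, 0.838, 0.0, 0.0]
force: [0.4, 0.2, -1.6]
gripper_width: 0.321
now [0.4668 0.2051 0.0162] jaw 23.8 q7 -0.69 t 6.7 F [ 0.4  0.2 -1.6] g 0.321
shift [-0.0004  0.0003  0.0045] turn [ 0.0006  0.0001 -0.0026] dyaw 0.2
```

Now I'll inch down and watch the force for contact.

```bash
for i in 1; do python3 -m pendant '0 0 0.002 0 0 0 1;0 0 0.003 0 0 0 1;0 0 0.003 0 0 0 1;0 0 0.003 0 0 0 1'; done;  python3 -c "
from station import ctrl
import cv2
s=ctrl.snapshot('side');cv2.imwrite('pics/s3.png',cv2.resize(s['img'][100:260,150:350,::-1],None,fx=3.5,fy=3.5))"
```

```text
clock: 7.03
ee_pos: [0.4664, 0.2049, 0.0143]
tcp_rot: [0.546, 0.838, 0.0, 0.0]
force: [-0.1, 0.4, -1.7]
gripper_width: 0.326
```

View pics/s3.png

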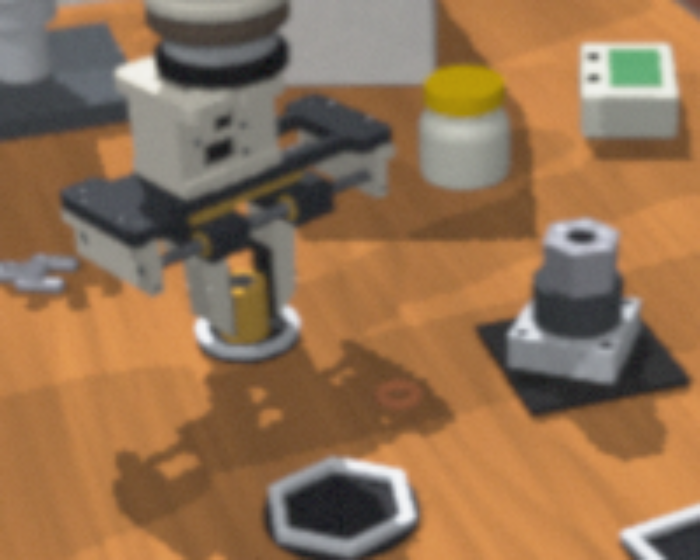

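The bush (crop (250,310)) is inside its ring and nearly down, with no contact yet.

```bash
python3 -m pendant '0 0 0.002 0 0 0 1;0 0 0.002 0 0 0 1;0 0 0.002 0 0 0 1'; python3 -m pendant '0 0 0.002 0 0 0 1;0 0 0.002 0 0 0 1;0 0 0.002 0 0 0 1'
```

```text
clock: 7.33
ee_pos: [0.4665, 0.205, 0.0141]
tcp_rot: [0.546, 0.838, -0.0, 0.0]
force: [-3.2, -1.3, 9.8]
gripper_width: 0.322
clock: 7.58
ee_pos: [0.4665, 0.205, 0.0136]
tcp_rot: [0.546, 0.838, -0.0, 0.001]
force: [-3.8, -2.6, 15.1]
gripper_width: 0.323
```

Contact. I'll ease off the push and open.

```bash
python3 -m pendant '0 0 -0.002 0 0 0 1;0 0 -0.002 0 0 0 1'; python3 -m pendant '0 0 0 0 0 0 0.6;0 0 0 0 0 0 0.5;0 0 0 0 0 0 0.4;0 0 0 0 0 0 0.4;0 0 0 0 0 0 0.4;0 0 0 0 0 0 0.4;0 0 -0.01 0 0 0 0.4;0 0 -0.04 0 0 0 0.4;0 0 -0.1 0 0 0 0.2;0 0 -0.17 0 0 0 0;0 0 -0.25 0 0 0 0;0 0 -0.3 0 0 0 0'; python3 -c "
from h import *;go(.42,.33,.2,30)"
```

```text
clock: 7.75
ee_pos: [0.4667, 0.2051, 0.0137]
tcp_rot: [0.546, 0.838, 0.0, 0.0]
force: [-0.5, -1.7, 7.6]
gripper_width: 0.324
clock: 8.75
ee_pos: [0.4669, 0.2061, 0.1667]
tcp_rot: [0.546, 0.838, 0.001, 0.001]
force: [0.4, 0.5, -0.0]
gripper_width: 0.839
now [0.4669 0.2061 0.1667] jaw 23.8 q7 -0.49 t 8.75 F [ 0.4  0.5 -0. ] g 0.839
shift [ 0.2646  0.0145 -0.0666] turn [ 0.0017 -0.     -0.0686] dyaw 6.2
```

```bash
cat > snap.py <<'E'
import sys;from h import *;from station import ctrl
for n in sys.argv[2:]:
    s=ctrl.snapshot(n);np.save(f'{n}{sys.argv[1]}.npy',s,allow_pickle=True);cv2.imwrite(f'pics/{n}{sys.argv[1]}.png',s['img'][:,:,::-1])
E
python3 snap.py 4 top side
```

```text
(no output)
```

View pics/top4.png

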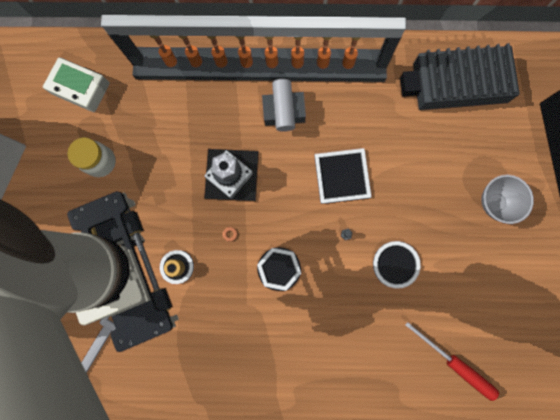

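View pics/side4.png

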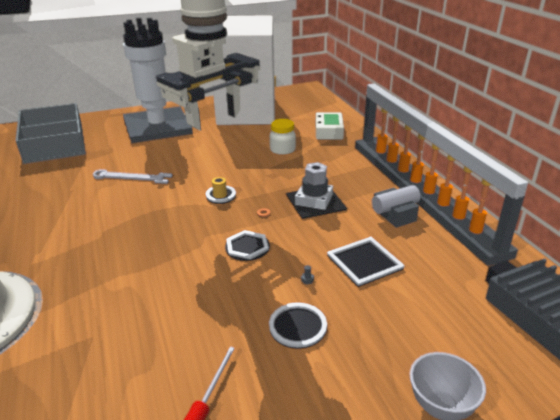

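The bush stands upright in its ring (side (219,189), top (173,268)). The hub top is clear at top (226,167), so I can measure it.

```bash
cat > hx.py <<'E'
import sys;from h import *
s=load(sys.argv[1]);zt=float(sys.argv[2]);u,v,r=map(int,sys.argv[3:6]);P=cloud(s)
m=np.zeros((420,560),bool);m[v-r:v+r,u-r:u+r]=1
m&=(abs(P[...,2]-zt)<.005)
q=P[m][:,:2]*1000
# also project on the plane for lower noise
q2=onplane(s,zt)[m][:,:2]*1000
for nm,a in(('cloud',q),('plane',q2)):
    c,rad=cv2.minEnclosingCircle(a.astype(np.float32)); print(nm,len(a),'z',np.median(P[m][:,2]).round(4),'circ',np.round(c,1),round(rad,1),'mean',a.mean(0).round(1))
    rect=cv2.minAreaRect(a.astype(np.float32));print('rect',rect)
    h=cv2.convexHull(a.astype(np.float32))[:,0]
    # hex fit: minimise max width over three normals
    best=[]
    for t in np.arange(0,60,1.):
        w=[];cc=[]
        for k in range(3):
            n=np.radians(t+60*k);p=h@[np.cos(n),np.sin(n)];w.append(np.ptp(p));cc.append((p.max()+p.min())/2)
        A=np.array([[np.cos(np.radians(t+60*k)),np.sin(np.radians(t+60*k))] for k in range(3)])
        best.append((sum(w),t,np.round(w,1),np.linalg.lstsq(A,np.array(cc),rcond=None)[0].round(1)))
    best.sort(key=lambda b:b[0]);print('hex',best[:3])
big=cv2.resize(s['img'][v-r:v+r,u-r:u+r,::-1],None,fx=10,fy=10,interpolation=2);cv2.imwrite('pics/hx_%s.png'%sys.argv[1],big)
E
python3 hx.py top4 .082 226 167 25
```

```text
cloud 454 z 0.0811 circ [645.9 109.8] 22.7 mean [645.6 109.9]
rect ((645.68994140625, 109.99015045166016), (45.32301330566406, 39.81782913208008), 55.55145263671875)
hex [(np.float64(121.06856111220512), np.float64(26.0), array([40.9, 40.2, 39.9]), array([645.9, 110.2])), (np.float64(121.2805018131823), np.float64(25.0), array([41. , 40.3, 40. ]), array([645.9, 110.2])), (np.float64(121.31096540000037), np.float64(27.0), array([41. , 40.2, 40.1]), array([646. , 110.2]))]
plane 454 z 0.0811 circ [645.8 109.4] 22.6 mean [645.3 109.7]
rect ((645.4484252929688, 109.58711242675781), (45.07393264770508, 40.130096435546875), 56.82583236694336)
hex [(np.float64(121.41983674737335), np.float64(25.0), array([40.8, 40.4, 40.2]), array([645.4, 109.7])), (np.float64(121.47860929121961), np.float64(26.0), array([40.9, 40.5, 40.2]), array([645.4, 109.7])), (np.float64(121.60422439758118), np.float64(27.0), array([41. , 40.5, 40.1]), array([645.4, 109.6]))]
```

View pics/hx_top4.png

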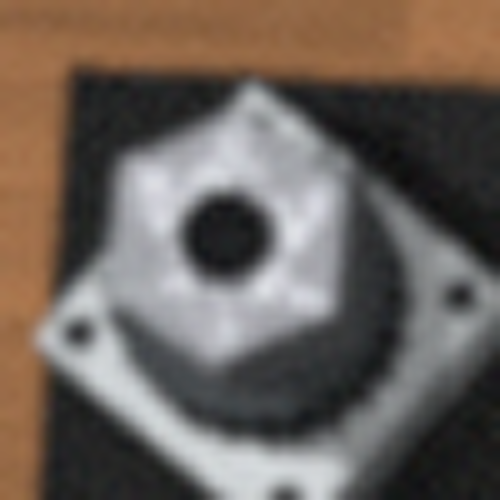

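```bash
python3 -c "
from h import *;go(.6457,.110,.16,26)"
```

```text
now [0.469  0.2068 0.1679] jaw 23.8 q7 -0.49 t 8.85 F [ 0.9  0.1 -0.2] g 0.929
shift [-0.3196  0.2452  0.0181] turn [ 0.0051  0.0007 -0.0247] dyaw 2.2
```

```bash
python3 -m pendant '-0.05 0.04 0 0 0 -0.02 0;-0.12 0.09 0 0 0 -0.02 0;-0.18 0.14 0 0 0 -0.02 0;-0.24 0.18 0.01 0 0 -0.02 0;-0.29 0.22 0.018 0 0 -0.02 0;-0.315 0.24 0.018 0 0 -0.02 0;-0.32 0.245 0.018 0 0 -0.02 0;-0.32 0.245 0.018 0 0 -0.02 0;-0.32 0.245 0.018 0 0 -0.02 0;-0.32 0.245 0.018 0 0 -0.02 0'; python3 -c "
from h import *;go(.6457,.110,.063,26)"
```

```text
clock: 9.68
ee_pos: [0.6414, 0.1096, 0.1543]
tcp_rot: [0.532, 0.847, -0.0, -0.0]
force: [0.2, -0.5, 0.4]
gripper_width: 1.001
now [0.6414 0.1096 0.1543] jaw 25.7 q7 -0.21 t 9.68 F [ 0.2 -0.5  0.4] g 1.001
shift [-0.0031  0.0081  0.1826] turn [-0.0003 -0.0004 -0.0031] dyaw 0.3
```

```bash
python3 -m pendant '-0.003 0.008 0 0 0 -0.003 0;-0.003 0.008 0.05 0 0 -0.003 0;-0.003 0.008 0.1 0 0 -0.003 0;-0.003 0.008 0.14 0 0 -0.003 0;-0.003 0.008 0.16 0 0 -0.003 0;-0.003 0.008 0.16 0 0 -0.003 0;-0.003 0.008 0.16 0 0 -0.003 0;-0.003 0.008 0.16 0 0 -0.003 0'; python3 -c "
from h import *;go(.6457,.110,.063,26)"
```

```text
clock: 10.35
ee_pos: [0.6481, 0.1091, 0.0758]
tcp_rot: [0.531, 0.847, 0.001, 0.001]
force: [-0.0, -0.6, 0.2]
gripper_width: 0.998
now [0.6481 0.1091 0.0758] jaw 25.9 q7 -0.26 t 10.35 F [-0.  -0.6  0.2] g 0.998
shift [ 0.0037 -0.0036  0.0256] turn [ 0.0014  0.0001 -0.0015] dyaw 0.1
```

```bash
python3 -m pendant '0.003 -0.003 0.01 0 0 0 0;0.003 -0.003 0.02 0 0 0 0;0.003 -0.003 0.025 0 0 0 0;0.003 -0.003 0.025 0 0 0 0;0.003 -0.003 0.025 0 0 0 0;0.003 -0.003 0.025 0 0 0 0'; python3 -c "
from h import *;go(.6457,.110,.063,26)"
```

```text
clock: 10.85
ee_pos: [0.6453, 0.109, 0.0618]
tcp_rot: [0.531, 0.847, 0.0, 0.0]
force: [0.6, 0.6, 0.2]
gripper_width: 1.005
now [0.6453 0.109  0.0618] jaw 25.8 q7 -0.27 t 10.85 F [0.6 0.6 0.2] g 1.005
shift [ 0.0015  0.0016 -0.0023] turn [ 0.0001  0.     -0.0019] dyaw 0.2
```

```bash
python3 -m pendant '0.001 0.001 -0.002 0 0 0 0.5;0.001 0.001 -0.002 0 0 0 1;0.001 0.001 -0.002 0 0 0 1;0.001 0.001 -0.002 0 0 0 1;0.001 0.001 -0.002 0 0 0 1;0.001 0.001 -0.002 0 0 0 1;0.001 0.001 -0.002 0 0 0 1;0.001 0.001 -0.002 0 0 0 1;0.001 0.001 -0.002 0 0 0 1;0.001 0.001 -0.002 0 0 0 1;0.001 0.001 -0.002 0 0 0 1' 20; python3 -c "
from h import *;go(.6457,.110,.063,26)"
```

```text
clock: 11.77
ee_pos: [0.6457, 0.1097, 0.0628]
tcp_rot: [0.531, 0.847, 0.0, 0.0]
force: [1.7, 0.7, -0.3]
gripper_width: 0.432
now [0.6457 0.1097 0.0628] jaw 25.8 q7 -0.27 t 11.77 F [ 1.7  0.7 -0.3] g 0.432
shift [ 0.0006  0.0003 -0.0004] turn [ 0.0003  0.     -0.0019] dyaw 0.2
```

```bash
python3 -m pendant '0 0 0 0 0 0 1;0 0 -0.01 0 0 0 1;0 0 -0.03 0 0 0 1;0 0 -0.06 0 0 0 1;0 0 -0.1 0 0 0 1;0 0 -0.15 0 0 0 1;0 0 -0.2 0 0 0 1;0 0 -0.2 0 0 0 1;0 0 -0.2 0 0 0 1'; python3 -c "
from h import *;go(.4665,.0118,.1,10)
from station import ctrl
s=ctrl.snapshot('side');cv2.imwrite('pics/s5.png',cv2.resize(s['img'][60:260,200:460,::-1],None,fx=3,fy=3))"
```

```text
clock: 12.52
ee_pos: [0.6468, 0.1102, 0.1657]
tcp_rot: [0.531, 0.847, 0.001, 0.002]
force: [-0.2, -0.4, -3.0]
gripper_width: 0.434
now [0.6468 0.1102 0.1657] jaw 25.8 q7 -0.2 t 12.52 F [-0.2 -0.4 -3. ] g 0.434
shift [-0.0199 -0.4108  0.1297] turn [0.0028 0.0006 0.176 ] dyaw -15.8
```

View pics/s5.png

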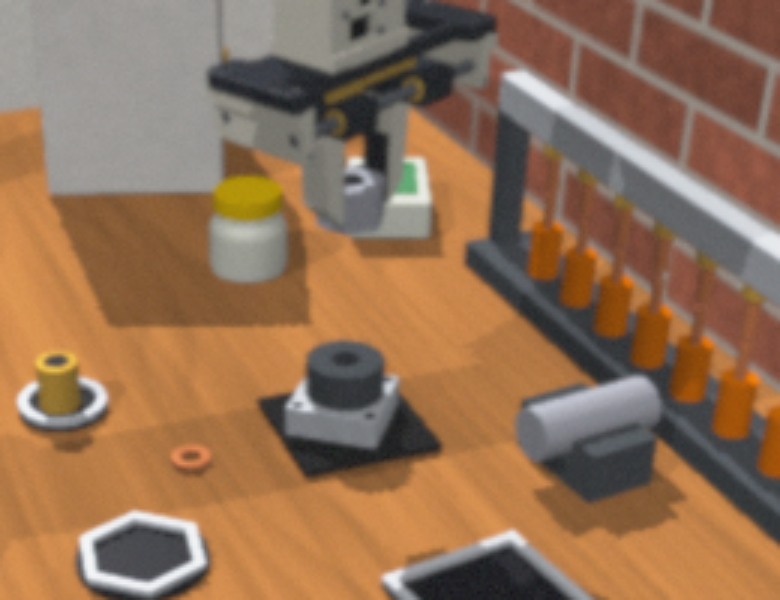

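The hub is held level (crop (355,200)), and the gear and flange haven't been disturbed. Next, carry it to the hex nest.

```bash
python3 -m pendant '-0.002 -0.04 0 0 0 0.02 1;-0.006 -0.1 0 0 0 0.05 1;-0.01 -0.17 0 0 0 0.09 1;-0.013 -0.24 0 0 0 0.12 1;-0.016 -0.31 0.02 0 0 0.15 1;-0.018 -0.37 0.05 0 0 0.176 1;-0.02 -0.4 0.08 0 0 0.176 1;-0.02 -0.411 0.11 0 0 0.176 1;-0.02 -0.411 0.13 0 0 0.176 1;-0.02 -0.411 0.13 0 0 0.176 1;-0.02 -0.411 0.13 0 0 0.176 1;-0.02 -0.411 0.13 0 0 0.176 1'; python3 -c "
from h import *;go(.4665,.0118,.013,10)"
```

```text
clock: 13.57
ee_pos: [0.466, 0.0121, 0.0982]
tcp_rot: [0.642, 0.766, 0.001, 0.0]
force: [0.2, -0.4, -2.4]
gripper_width: 0.432
now [0.466  0.0121 0.0982] jaw 10.1 q7 -0.39 t 13.57 F [ 0.2 -0.4 -2.4] g 0.432
shift [-0.0009  0.0006  0.1704] turn [ 0.0008 -0.0006  0.0006] dyaw -0.1
```

```bash
python3 -m pendant '0 0.001 0.04 0 0 0 1;0 0.001 0.08 0 0 0 1;0 0.001 0.12 0 0 0 1;0 0.001 0.145 0 0 0 1;0 0.001 0.155 0 0 0 1;0 0.001 0.161 0 0 0 1;0 0.001 0.165 0 0 0 1;0 0.001 0.167 0 0 0 1;0 0.001 0.167 0 0 0 1;0 0.001 0.167 0 0 0 1;0 0.001 0.167 0 0 0 1';  python3 -m pendant '0 0 0.001 0 0 0 1;0 0 0.002 0 0 0 1;0 0 0.002 0 0 0 1'
```

```text
clock: 14.48
ee_pos: [0.4658, 0.011, 0.0148]
tcp_rot: [0.643, 0.766, 0.0, 0.0]
force: [-0.5, 1.1, -1.5]
gripper_width: 0.437
clock: 14.73
ee_pos: [0.4654, 0.0111, 0.0133]
tcp_rot: [0.643, 0.766, 0.0, 0.0]
force: [0.5, 0.5, -2.8]
gripper_width: 0.434
```

```bash
python3 snap.py 6 side; python3 -c "
import cv2;cv2.imwrite('pics/s6.png',cv2.resize(cv2.imread('pics/side6.png')[100:300,150:400],None,fx=3,fy=3))"
```

```text
(no output)
```

View pics/s6.png

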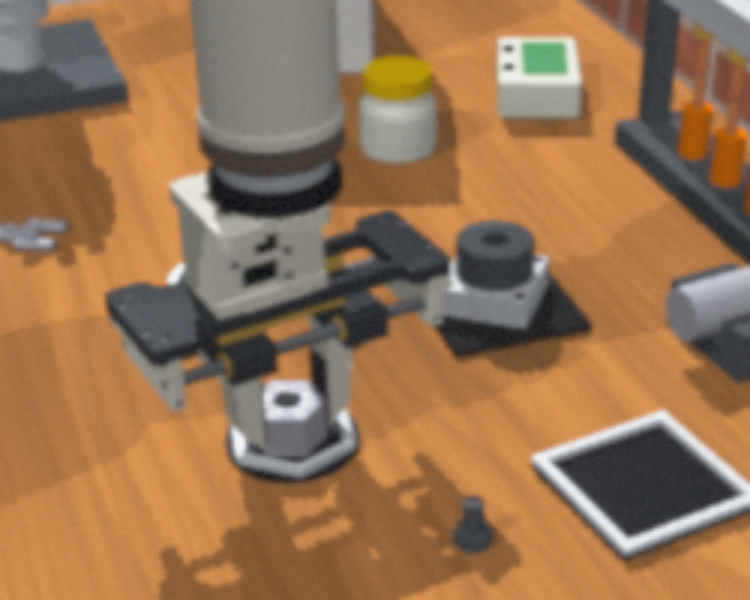

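The hub (crop (292,415)) is inside the hex rim and just above the floor. A little more down until it touches.

```bash
python3 -m pendant '0 0 0.002 0 0 0 1;0 0 0.002 0 0 0 1;0 0 0.002 0 0 0 1';  python3 -m pendant '0 0 0.001 0 0 0 1;0 0 0.001 0 0 0 1;0 0 0.001 0 0 0 1'
```

```text
clock: 15.03
ee_pos: [0.4655, 0.0111, 0.0127]
tcp_rot: [0.643, 0.766, -0.0, 0.0]
force: [-2.1, 0.9, 5.2]
gripper_width: 0.434
clock: 15.28
ee_pos: [0.4654, 0.0111, 0.0127]
tcp_rot: [0.643, 0.766, -0.0, 0.001]
force: [-5.0, -0.7, 12.8]
gripper_width: 0.434
```

```bash
python3 -m pendant '0 0 -0.001 0 0 0 1;0 0 -0.001 0 0 0 1;0 0 -0.001 0 0 0 0.5;0 0 -0.001 0 0 0 0.4;0 0 -0.001 0 0 0 0.3;0 0 -0.001 0 0 0 0.3;0 0 -0.001 0 0 0 0.3;0 0 -0.02 0 0 0 0.3;0 0 -0.06 0 0 0 0.3;0 0 -0.12 0 0 0 0;0 0 -0.18 0 0 0 0;0 0 -0.24 0 0 0 0'; python3 snap.py 7 top side; python3 -c "
from h import *;go(.645,.11,.15,9)"; python3 hx.py top7 .054 229 171 25
```

```text
clock: 16.28
ee_pos: [0.4648, 0.0116, 0.1333]
tcp_rot: [0.642, 0.766, -0.0, -0.001]
force: [0.3, -0.1, 0.3]
gripper_width: 0.87
now [0.4685 0.0118 0.1363] jaw 10.0 q7 -0.33 t 16.38 F [ 0.1  0.5 -0.3] g 0.953
shift [ 0.1319  0.3819 -0.0249] turn [0.0047 0.0013 0.0114] dyaw -1.0
cloud 653 z 0.0532 circ [644.2 110.9] 27.4 mean [644.3 110.4]
rect ((644.6156005859375, 110.87499237060547), (52.68140411376953, 53.35042953491211), 2.908097743988037)
hex [(np.float64(159.08479687370786), np.float64(3.0), array([52.7, 53.4, 53. ]), array([644.6, 110.4])), (np.float64(159.1793441903429), np.float64(2.0), array([52.7, 53.5, 53. ]), array([644.6, 110.4])), (np.float64(159.19453409790017), np.float64(4.0), array([52.9, 53.3, 53. ]), array([644.6, 110.4]))]
plane 653 z 0.0532 circ [644.2 109.9] 27.7 mean [644.1 110.3]
rect ((644.2017211914062, 110.68379974365234), (52.004825592041016, 53.067626953125), 0.794181227684021)
hex [(np.float64(158.9082536486763), np.float64(1.0), array([52.1, 53.9, 52.9]), array([644.2, 110.2])), (np.float64(159.00311821106087), np.float64(0.0), array([52.2, 53.9, 52.9]), array([644.2, 110.2])), (np.float64(159.15664669050778), np.float64(2.0), array([52.3, 53.9, 53. ]), array([644.2, 110.2]))]
```

View pics/top7.png

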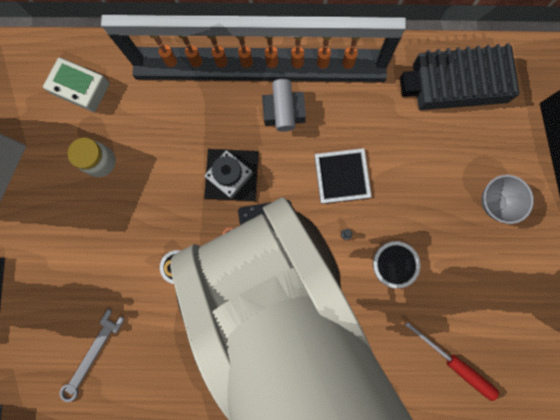

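View pics/side7.png

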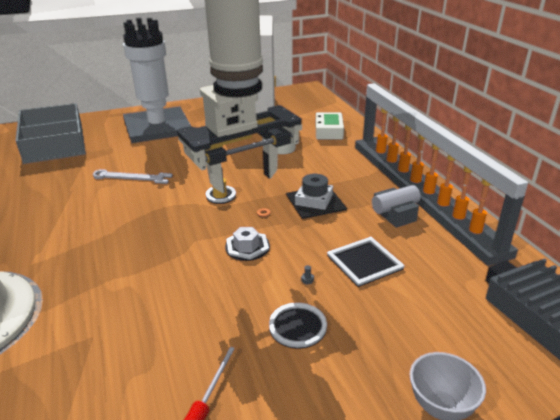

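The hub sits in the hex nest (side (246,240)), and the gear top is clear at top (228,169). Next is the gear.

```bash
python3 -m pendant '0.02 0.06 -0.025 0 0 0 0;0.04 0.13 -0.025 0 0 0 0;0.07 0.2 -0.025 0 0 0 0;0.09 0.27 -0.025 0 0 0 0;0.115 0.33 -0.025 0 0 0 0;0.13 0.37 -0.025 0 0 0 0;0.131 0.38 -0.025 0 0 0 0;0.131 0.38 -0.025 0 0 0 0;0.131 0.38 -0.025 0 0 0 0;0.131 0.38 -0.025 0 0 0 0'; python3 -c "
from h import *;go(.6443,.1104,.055,9)"
```

```text
clock: 17.22
ee_pos: [0.6397, 0.1073, 0.1439]
tcp_rot: [0.643, 0.766, -0.001, -0.0]
force: [0.7, -0.4, 0.3]
gripper_width: 1.0
now [0.6397 0.1073 0.1439] jaw 10.0 q7 -0.47 t 17.22 F [ 0.7 -0.4  0.3] g 1.0
shift [0.0046 0.0104 0.1778] turn [-0.0011  0.0007  0.0108] dyaw -1.0
```

```bash
python3 -m pendant '0.005 0.01 0 0 0 0 0;0.005 0.01 0.05 0 0 0 0;0.005 0.01 0.1 0 0 0 0;0.005 0.01 0.15 0 0 0 0;0.005 0.01 0.175 0 0 0 0;0.005 0.01 0.175 0 0 0 0;0.005 0.01 0.175 0 0 0 0;0.005 0.01 0.175 0 0 0 0;0.005 0.01 0.175 0 0 0 0'; python3 -c "
from h import *;go(.6443,.1104,.037,9)"
```

```text
clock: 17.97
ee_pos: [0.6469, 0.1125, 0.0587]
tcp_rot: [0.643, 0.766, 0.001, 0.001]
force: [0.8, 1.0, -0.0]
gripper_width: 1.0
now [0.6469 0.1125 0.0587] jaw 10.0 q7 -0.53 t 17.97 F [ 0.8  1.  -0. ] g 1.0
shift [-0.0032 -0.0059  0.0434] turn [ 0.0019 -0.0001  0.011 ] dyaw -1.0
```

```bash
python3 -m pendant '-0.003 -0.005 0.015 0 0 0 0;-0.003 -0.005 0.03 0 0 0 0;-0.003 -0.005 0.041 0 0 0 0;-0.003 -0.005 0.041 0 0 0 0;-0.003 -0.005 0.041 0 0 0 0;-0.003 -0.005 0.041 0 0 0 0'; python3 -c "
from h import *;go(.6443,.1104,.037,9)"
```

```text
clock: 18.47
ee_pos: [0.6433, 0.1102, 0.0361]
tcp_rot: [0.643, 0.766, 0.0, -0.0]
force: [-0.2, 0.4, -0.6]
gripper_width: 1.0
now [0.6433 0.1102 0.0361] jaw 10.0 q7 -0.54 t 18.47 F [-0.2  0.4 -0.6] g 1.0
shift [ 0.      0.0019 -0.0018] turn [-0.0001 -0.0001  0.0111] dyaw -1.0
```

```bash
python3 -m pendant '0 0.001 -0.002 0 0 0 0.5;0 0.001 -0.002 0 0 0 1;0 0.001 -0.002 0 0 0 1;0 0.001 -0.002 0 0 0 1;0 0.001 -0.002 0 0 0 1;0 0.001 -0.002 0 0 0 1;0 0.001 -0.002 0 0 0 1;0 0.001 -0.002 0 0 0 1;0 0.001 -0.002 0 0 0 1;0 0.001 -0.002 0 0 0 1' 25; python3 -m pendant '0 0 0 0 0 0 1;0 0 -0.01 0 0 0 1;0 0 -0.03 0 0 0 1;0 0 -0.06 0 0 0 1;0 0 -0.1 0 0 0 1;0 0 -0.15 0 0 0 1;0 0 -0.2 0 0 0 1;0 0 -0.2 0 0 0 1;0 0 -0.2 0 0 0 1'; python3 snap.py 8 side; python3 -c "
from h import *;go(.56,-.05,.13,-7);go(.478,-.209,.1,-23)
cv2.imwrite('pics/s8.png',cv2.resize(cv2.imread('pics/side8.png')[60:260,200:460],None,fx=3,fy=3))"
```

```text
clock: 19.3
ee_pos: [0.6441, 0.1102, 0.0373]
tcp_rot: [0.643, 0.766, 0.0, 0.0]
force: [1.6, 0.4, 0.2]
gripper_width: 0.582
clock: 20.05
ee_pos: [0.6452, 0.1107, 0.1402]
tcp_rot: [0.643, 0.766, 0.002, 0.002]
force: [0.4, 1.2, -2.7]
gripper_width: 0.575
now [0.6441 0.11   0.1383] jaw 10.0 q7 -0.47 t 20.1 F [-0.1 -0.4 -2.7] g 0.578
shift [-0.2859 -0.2211  0.0164] turn [0.0009 0.0003 0.1888] dyaw -17.0
now [0.6441 0.11   0.1383] jaw 10.0 q7 -0.47 t 20.1 F [-0.1 -0.4 -2.7] g 0.578
shift [-0.5706 -0.4379  0.0763] turn [9.000e-04 2.000e-04 3.666e-01] dyaw -33.0
```

View pics/s8.png

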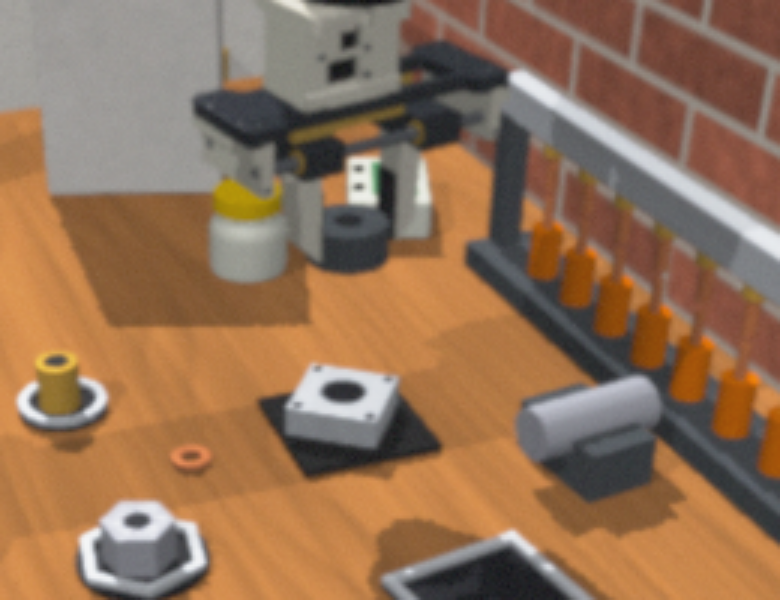

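The gear is held level (crop (345,235)) and the flange stayed on the pad. Next, carry it to the large round nest.

```bash
python3 -m pendant '-0.03 -0.02 0 0 0 0.02 1;-0.08 -0.06 0 0 0 0.05 1;-0.14 -0.11 0 0 0 0.09 1;-0.2 -0.155 0 0 0 0.13 1;-0.26 -0.2 0 0 0 0.17 1;-0.32 -0.245 0 0 0 0.21 1;-0.38 -0.29 0 0 0 0.25 1;-0.44 -0.34 0 0 0 0.29 1;-0.5 -0.38 0.02 0 0 0.33 1;-0.54 -0.42 0.04 0 0 0.366 1;-0.565 -0.435 0.06 0 0 0.366 1;-0.571 -0.438 0.076 0 0 0.366 1'; python3 -m pendant '0 0 0 0 0 0 1;0 0 0 0 0 0 1;0 0 0 0 0 0 1'; python3 -c "
from h import *;go(.478,-.209,.013,-23)"
```

```text
clock: 21.1
ee_pos: [0.4746, -0.2125, 0.0973]
tcp_rot: [0.835, 0.55, -0.002, -0.001]
force: [0.3, -0.1, -2.3]
gripper_width: 0.578
clock: 21.35
ee_pos: [0.4792, -0.2065, 0.0995]
tcp_rot: [0.833, 0.554, 0.001, -0.0]
force: [-0.2, 0.1, -2.0]
gripper_width: 0.581
now [ 0.4792 -0.2065  0.0995] jaw -22.7 q7 -0.44 t 21.35 F [-0.2  0.1 -2. ] g 0.581
shift [-0.0059 -0.0004  0.1729] turn [ 0.0003 -0.0012  0.0032] dyaw -0.3
```

```bash
python3 -m pendant '-0.005 -0.001 0.04 0 0 0 1;-0.005 -0.001 0.08 0 0 0 1;-0.005 -0.001 0.12 0 0 0 1;-0.005 -0.001 0.145 0 0 0 1;-0.005 -0.001 0.155 0 0 0 1;-0.005 -0.001 0.161 0 0 0 1;-0.005 -0.001 0.165 0 0 0 1;-0.005 -0.001 0.168 0 0 0 1;-0.005 -0.001 0.168 0 0 0 1;-0.005 -0.001 0.168 0 0 0 1;-0.005 -0.001 0.168 0 0 0 1';  python3 -m pendant '0 0 0 0 0 0 1;0 0 0.001 0 0 0 1;0 0 0.001 0 0 0 1'; python3 snap.py 9 side; python3 -c "
import cv2;cv2.imwrite('pics/s9.png',cv2.resize(cv2.imread('pics/side9.png')[180:380,180:440],None,fx=3,fy=3))"
```

```text
clock: 22.27
ee_pos: [0.4767, -0.2114, 0.0158]
tcp_rot: [0.834, 0.552, 0.0, 0.0]
force: [-0.1, -0.5, -2.1]
gripper_width: 0.583
clock: 22.52
ee_pos: [0.4763, -0.2113, 0.0148]
tcp_rot: [0.834, 0.552, 0.0, 0.0]
force: [-0.6, -0.5, -2.1]
gripper_width: 0.58
```

View pics/s9.png

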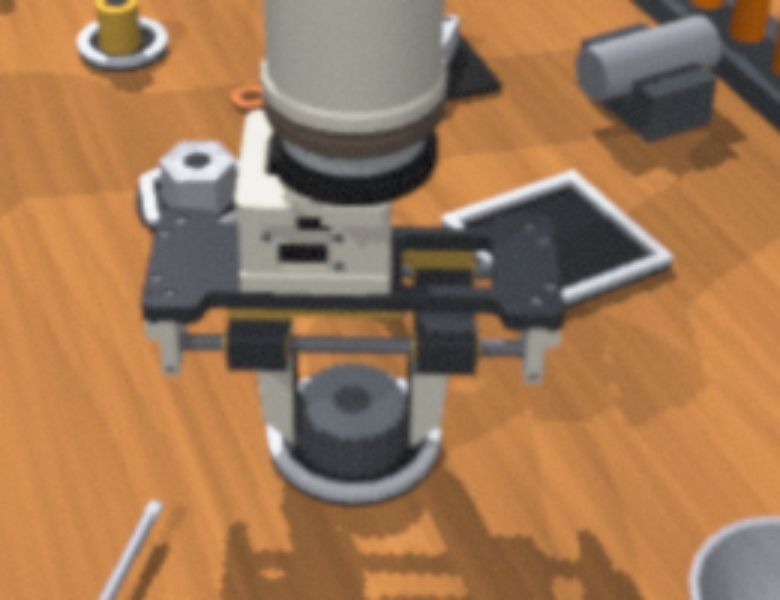

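The gear (crop (355,420)) is inside the rim with clearance all round.

```bash
python3 -m pendant '0 0 0.002 0 0 0 1;0 0 0.002 0 0 0 1;0 0 0.002 0 0 0 1';  python3 -m pendant '0 0 0.0015 0 0 0 1;0 0 0.0015 0 0 0 1;0 0 0.0015 0 0 0 1'
```

```text
clock: 22.82
ee_pos: [0.4762, -0.2111, 0.0136]
tcp_rot: [0.834, 0.552, -0.0, -0.0]
force: [0.8, 0.1, -2.0]
gripper_width: 0.58
clock: 23.07
ee_pos: [0.4764, -0.2111, 0.0132]
tcp_rot: [0.834, 0.552, -0.0, 0.0]
force: [-1.3, 0.7, 3.3]
gripper_width: 0.587
```

```bash
python3 -m pendant '0 0 0.001 0 0 0 1;0 0 0.001 0 0 0 1;0 0 0.001 0 0 0 1'; python3 -m pendant '0 0 0 0 0 0 0.35;0 0 0 0 0 0 0.25;0 0 0 0 0 0 0.1;0 0 0 0 0 0 0.1;0 0 0 0 0 0 0.1;0 0 0 0 0 0 0.1;0 0 -0.02 0 0 0 0.1;0 0 -0.06 0 0 0 0;0 0 -0.12 0 0 0 0;0 0 -0.18 0 0 0 0;0 0 -0.24 0 0 0 0'; python3 snap.py 10 top side;  python3 hx.py top10 .028 229 174 30; python3 -c "
from h import *;go(.644,.11,.12,52)"
```

```text
clock: 23.32
ee_pos: [0.4764, -0.2111, 0.0132]
tcp_rot: [0.834, 0.552, -0.0, 0.0]
force: [-3.4, 1.7, 8.8]
gripper_width: 0.582
clock: 24.23
ee_pos: [0.4761, -0.2106, 0.1341]
tcp_rot: [0.833, 0.553, 0.0, -0.0]
force: [-0.1, -1.3, 0.3]
gripper_width: 0.998
cloud 1131 z 0.0272 circ [643.  110.5] 44.0 mean [643.  110.2]
rect ((643.5181274414062, 110.4941177368164), (64.13932800292969, 64.03022003173828), 51.434329986572266)
hex [(np.float64(232.70818877533), np.float64(21.0), array([85.2, 83.6, 63.9]), array([643.2, 110.2])), (np.float64(233.12692979033758), np.float64(22.0), array([84.8, 84. , 64.4]), array([643.2, 110.1])), (np.float64(233.51601352052887), np.float64(20.0), array([85.5, 83.3, 64.7]), array([643.2, 110.2]))]
plane 1131 z 0.0272 circ [642.6 110.1] 44.3 mean [642.9 110.1]
rect ((642.9904174804688, 109.9691390991211), (64.43632507324219, 63.84050369262695), 51.361209869384766)
hex [(np.float64(234.34335354212055), np.float64(21.0), array([86. , 84.4, 64. ]), array([642.8, 110. ])), (np.float64(234.59142437750333), np.float64(22.0), array([85.6, 84.7, 64.3]), array([642.8, 109.9])), (np.float64(234.9333643066824), np.float64(51.0), array([64.7, 84.5, 85.7]), array([642.8, 110. ]))]
now [ 0.4799 -0.212   0.1377] jaw -22.9 q7 -0.4 t 24.33 F [-0.2 -0.4  0.1] g 1.002
shift [0.7211 0.0512 0.0353] turn [ 0.0044  0.0041 -0.8325] dyaw 74.9
```

View pics/top10.png

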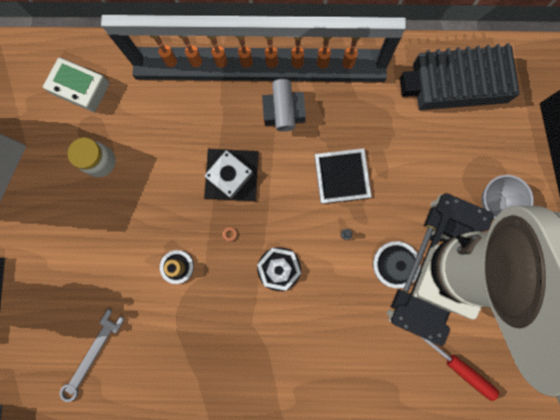

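View pics/side10.png

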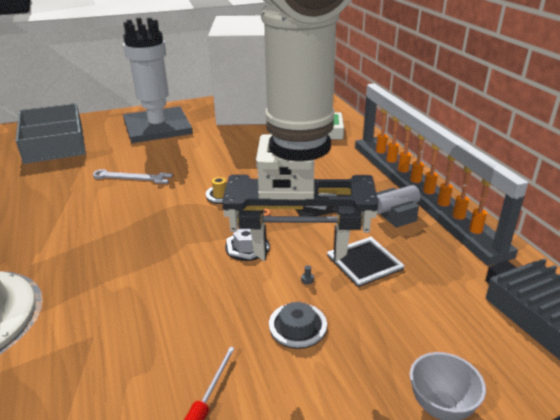

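The gear sits in its nest (side (298,320)). The flange is clear at top (229,174), with its sides at 51.4°. Now the flange.

```bash
python3 -m pendant '0.05 0.003 0.02 0 0 -0.07 0;0.11 0.007 0.02 0 0 -0.14 0;0.18 0.013 0.02 0 0 -0.22 0;0.26 0.018 0.02 0 0 -0.3 0;0.33 0.023 0.02 0 0 -0.38 0;0.4 0.028 0.02 0 0 -0.46 0;0.47 0.033 0.02 0 0 -0.54 0;0.54 0.038 0.02 0 0 -0.62 0;0.61 0.043 0.02 0 0 -0.69 0;0.67 0.048 0.02 0 0 -0.76 0;0.71 0.05 0.02 0 0 -0.82 0;0.72 0.05 0.02 0 0 -0.83 0'; python3 -m pendant '0 0 0 0 0 0 0;0 0 0 0 0 0 0;0 0 0 0 0 0 0;0 0 0 0 0 0 0'; python3 -c "
from h import *;go(.6432,.1102,.05,51.4)"
```

```text
clock: 25.33
ee_pos: [0.6399, 0.1159, 0.1226]
tcp_rot: [0.323, 0.946, 0.002, -0.001]
force: [-0.9, 0.8, 0.1]
gripper_width: 1.0
clock: 25.67
ee_pos: [0.6395, 0.1081, 0.1223]
tcp_rot: [0.329, 0.944, -0.001, 0.0]
force: [0.2, 0.6, 0.3]
gripper_width: 1.0
now [0.6395 0.1081 0.1223] jaw 51.6 q7 0.16 t 25.67 F [0.2 0.6 0.3] g 1.0
shift [-0.0031  0.0081  0.1446] turn [-0.001   0.0005  0.0017] dyaw -0.2
```

```bash
python3 -m pendant '-0.003 0.007 0.03 0 0 0 0;-0.003 0.007 0.07 0 0 0 0;-0.003 0.007 0.11 0 0 0 0;-0.003 0.007 0.13 0 0 0 0;-0.003 0.007 0.14 0 0 0 0;-0.003 0.007 0.14 0 0 0 0;-0.003 0.007 0.14 0 0 0 0;-0.003 0.007 0.14 0 0 0 0;-0.003 0.007 0.14 0 0 0 0'; python3 -c "
from h import *;go(.6432,.1102,.0145,51.4)"
```

```text
clock: 26.42
ee_pos: [0.6439, 0.1128, 0.0537]
tcp_rot: [0.328, 0.945, 0.001, 0.001]
force: [0.6, 0.2, -1.1]
gripper_width: 1.001
now [0.6439 0.1128 0.0537] jaw 51.7 q7 0.12 t 26.42 F [ 0.6  0.2 -1.1] g 1.001
shift [-0.002  -0.005   0.0784] turn [0.001  0.0008 0.0039] dyaw -0.3
```

```bash
python3 -m pendant '-0.002 -0.004 0.02 0 0 0.003 0;-0.002 -0.004 0.04 0 0 0.003 0;-0.002 -0.004 0.06 0 0 0.003 0;-0.002 -0.004 0.074 0 0 0.003 0;-0.002 -0.004 0.074 0 0 0.003 0;-0.002 -0.004 0.074 0 0 0.003 0;-0.002 -0.004 0.074 0 0 0.003 0'; python3 -c "
from h import *;go(.6432,.1102,.0145,51.4)"
```

```text
clock: 27.0
ee_pos: [0.6426, 0.1106, 0.0155]
tcp_rot: [0.33, 0.944, 0.0, -0.0]
force: [0.4, 0.2, 0.4]
gripper_width: 0.997
now [0.6426 0.1106 0.0155] jaw 51.5 q7 0.09 t 27.0 F [0.4 0.2 0.4] g 0.997
shift [-0.0014  0.0001  0.002 ] turn [ 0.0002 -0.0002  0.0011] dyaw -0.1
```

```bash
python3 -m pendant '0 0 0.001 0 0 0 0.4;0 0 0.001 0 0 0 0.8;0 0 0.001 0 0 0 0.8;0 0 0.001 0 0 0 0.8;0 0 0.001 0 0 0 0.8;0 0 0.001 0 0 0 0.8;0 0 0.001 0 0 0 0.8;0 0 0.001 0 0 0 0.8;0 0 0.001 0 0 0 1' 25; python3 -m pendant '0 0 0 0 0 0 1;0 0 -0.01 0 0 0 1;0 0 -0.03 0 0 0 1;0 0 -0.06 0 0 0 1;0 0 -0.1 0 0 0 1;0 0 -0.15 0 0 0 1;0 0 -0.18 0 0 0 1;0 0 -0.18 0 0 0 1;0 0 -0.18 0 0 0 1'; python3 snap.py 11 side; python3 -c "
from h import *;go(.6463,-.1073,.08,7.7)
cv2.imwrite('pics/s11.png',cv2.resize(cv2.imread('pics/side11.png')[60:260,200:460],None,fx=3,fy=3))"
```

```text
clock: 27.75
ee_pos: [0.6429, 0.1105, 0.0153]
tcp_rot: [0.33, 0.944, 0.0, 0.0]
force: [0.8, 1.2, 0.9]
gripper_width: 0.692
clock: 28.5
ee_pos: [0.6433, 0.1102, 0.1063]
tcp_rot: [0.33, 0.944, 0.0, 0.001]
force: [-0.5, -0.7, -2.4]
gripper_width: 0.692
now [0.6424 0.1097 0.1048] jaw 51.5 q7 0.15 t 28.55 F [-0.2  0.6 -3.1] g 0.696
shift [-0.2765 -0.3345  0.0499] turn [-3.000e-04  5.000e-04  4.863e-01] dyaw -43.8
```

View pics/s11.png

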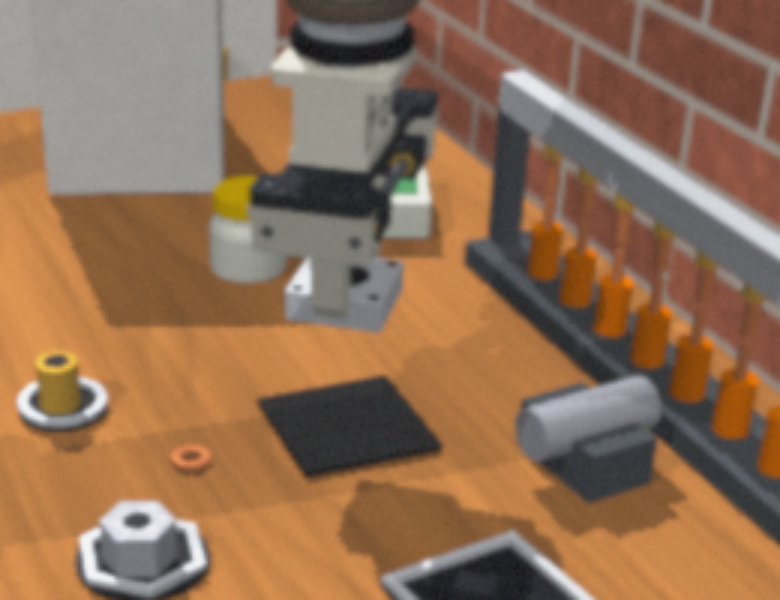

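The flange is held level and the pad is empty. Next, turn it and carry it to the square nest.

```bash
python3 -m pendant '-0.02 -0.025 0 0 0 0.03 1;-0.06 -0.07 0 0 0 0.1 1;-0.1 -0.12 0 0 0 0.17 1;-0.14 -0.17 0 0 0 0.24 1;-0.18 -0.22 0 0 0 0.31 1;-0.22 -0.265 0 0 0 0.38 1;-0.25 -0.3 0 0 0 0.44 1;-0.27 -0.325 0.02 0 0 0.486 1;-0.276 -0.334 0.04 0 0 0.486 1;-0.276 -0.334 0.05 0 0 0.486 1;-0.276 -0.334 0.05 0 0 0.486 1;-0.276 -0.334 0.05 0 0 0.486 1'; python3 -m pendant '0 0 0 0 0 0 1;0 0 0 0 0 0 1;0 0 0 0 0 0 1'; python3 -c "
from h import *;go(.6463,-.1073,.0135,7.7)"
```

```text
clock: 29.55
ee_pos: [0.6457, -0.1039, 0.079]
tcp_rot: [0.656, 0.754, 0.0, -0.001]
force: [0.6, -0.9, -1.3]
gripper_width: 0.695
clock: 29.8
ee_pos: [0.647, -0.105, 0.0805]
tcp_rot: [0.657, 0.754, 0.0, 0.0]
force: [0.2, -0.1, -1.6]
gripper_width: 0.693
now [ 0.647  -0.105   0.0805] jaw 7.9 q7 -0.21 t 29.8 F [ 0.2 -0.1 -1.6] g 0.693
shift [-0.0043 -0.0021  0.1341] turn [ 0.0006 -0.0001  0.0018] dyaw -0.2
```

```bash
python3 -m pendant '-0.004 -0.002 0.03 0 0 0 1;-0.004 -0.002 0.06 0 0 0 1;-0.004 -0.002 0.09 0 0 0 1;-0.004 -0.002 0.11 0 0 0 1;-0.004 -0.002 0.12 0 0 0 1;-0.004 -0.002 0.126 0 0 0 1;-0.004 -0.002 0.128 0 0 0 1;-0.004 -0.002 0.128 0 0 0 1;-0.004 -0.002 0.128 0 0 0 1;-0.004 -0.002 0.128 0 0 0 1'; python3 snap.py 12 side; python3 -c "
import cv2;cv2.imwrite('pics/s12.png',cv2.resize(cv2.imread('pics/side12.png')[140:340,250:510],None,fx=3,fy=3))"
```

```text
clock: 30.63
ee_pos: [0.6465, -0.1084, 0.0168]
tcp_rot: [0.658, 0.753, 0.0, 0.001]
force: [-0.2, 0.1, -2.1]
gripper_width: 0.695
```

View pics/s12.png

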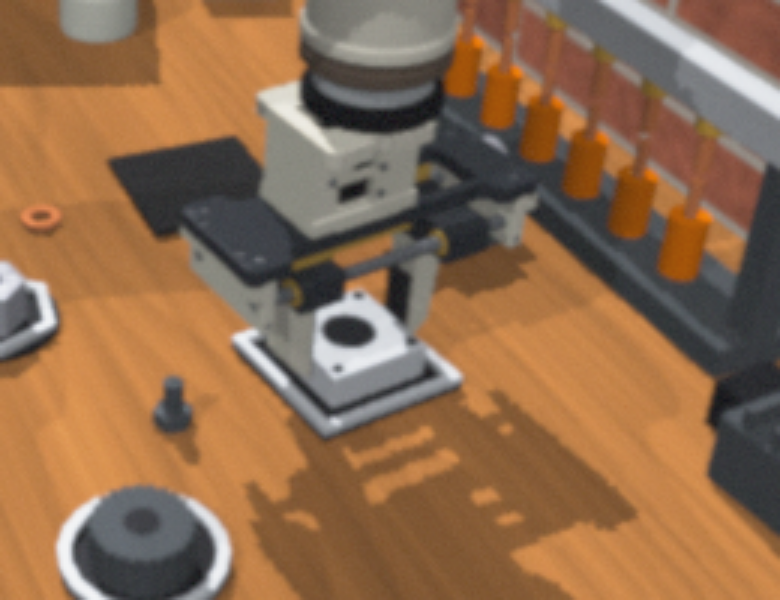

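The flange (crop (365,350)) is square within the rim and just above the floor. Now down to contact.

```bash
python3 -m pendant '0 0 0.003 0 0 0 1;0 0 0.004 0 0 0 1;0 0 0.004 0 0 0 1;0 0 0.004 0 0 0 1';  python3 -m pendant '0 0 0.002 0 0 0 1;0 0 0.002 0 0 0 1;0 0 0.002 0 0 0 1'
```

```text
clock: 31.02
ee_pos: [0.6458, -0.1085, 0.014]
tcp_rot: [0.658, 0.753, -0.0, 0.0]
force: [-1.2, 1.5, -2.2]
gripper_width: 0.698
clock: 31.27
ee_pos: [0.646, -0.1085, 0.0133]
tcp_rot: [0.658, 0.753, 0.0, 0.0]
force: [-0.4, 0.1, 0.4]
gripper_width: 0.696
```

```bash
python3 -m pendant '0 0 0.001 0 0 0 1;0 0 0.001 0 0 0 1;0 0 0.001 0 0 0 1'
```

```text
clock: 31.52
ee_pos: [0.646, -0.1085, 0.0133]
tcp_rot: [0.658, 0.753, -0.0, 0.0]
force: [-2.7, -0.8, 5.9]
gripper_width: 0.697
```

```bash
python3 -m pendant '0 0 0 0 0 0 0.25;0 0 0 0 0 0 0.1;0 0 0 0 0 0 0;0 0 0 0 0 0 0;0 0 0 0 0 0 0;0 0 0 0 0 0 0;0 0 -0.02 0 0 0 0;0 0 -0.06 0 0 0 0;0 0 -0.12 0 0 0 0;0 0 -0.2 0 0 0 0;0 0 -0.28 0 0 0 0;0 0 -0.35 0 0 0 0'; python3 -c "
from h import *;go(.45,-.45,.25,-45)"
```

```text
clock: 32.52
ee_pos: [0.6461, -0.108, 0.1908]
tcp_rot: [0.657, 0.753, 0.001, 0.001]
force: [0.9, -0.5, 0.3]
gripper_width: 1.002
now [ 0.6461 -0.108   0.1908] jaw 7.8 q7 -0.14 t 32.52 F [ 0.9 -0.5  0.3] g 1.002
shift [-0.6246 -0.4811 -0.1191] turn [ 9.000e-04 -4.000e-04  5.865e-01] dyaw -52.8
```

```bash
python3 -m pendant '-0.03 -0.02 -0.05 0 0 0.05 0;-0.08 -0.06 -0.1 0 0 0.12 0;-0.14 -0.11 -0.12 0 0 0.18 0;-0.2 -0.155 -0.12 0 0 0.24 0;-0.26 -0.2 -0.12 0 0 0.3 0;-0.32 -0.245 -0.12 0 0 0.36 0;-0.38 -0.29 -0.12 0 0 0.42 0;-0.44 -0.34 -0.12 0 0 0.48 0;-0.5 -0.39 -0.12 0 0 0.54 0;-0.56 -0.43 -0.12 0 0 0.58 0;-0.61 -0.47 -0.12 0 0 0.58 0;-0.62 -0.48 -0.12 0 0 0.58 0'; python3 -m pendant '0 0 0 0 0 0 0;0 0 0 0 0 0 0;0 0 0 0 0 0 0;0 0 0 0 0 0 0;0 0 0 0 0 0 0'; python3 snap.py 13 top side
python3 - <<'E'
from h import *
s=load('top13');P=cloud(s)
x,y,z=P[...,0]*1000,P[...,1]*1000,P[...,2]
for n,nx,ny,top,r in(('bush',467,205,.040,25),('hex',466.5,12,.032,30),('gear',478,-209,.030,37),('flange',646.3,-107.3,.026,48)):
    m=(abs(z-top)<.006)&(np.hypot(x-nx,y-ny)<r); q=np.c_[x[m],y[m]].astype(np.float32)
    print(n,len(q),'top z',np.median(z[m]).round(4),'exp',top,np.percentile(z[m],[5,95]).round(4),cv2.minAreaRect(q),'nest',nx,ny)
a=load('top0')
for n,u,v,lo in(('bolt',347,234,.006),('washer',230,234,.0025)):
    Pm=P[v-12:v+12,u-12:u+12].reshape(-1,3);Pm=Pm[Pm[:,2]>lo];print(n,Pm[:,:2].mean(0).round(4)*1000)
    Pm=cloud(a)[v-12:v+12,u-12:u+12].reshape(-1,3);Pm=Pm[Pm[:,2]>lo];print('  before',Pm[:,:2].mean(0).round(4)*1000)
E
```

```text
clock: 33.52
ee_pos: [0.4447, -0.4549, 0.2477]
tcp_rot: [0.924, 0.383, -0.002, 0.001]
force: [-0.9, -1.2, -0.2]
gripper_width: 0.997
clock: 33.93
ee_pos: [0.4513, -0.4461, 0.2478]
tcp_rot: [0.921, 0.389, 0.0, -0.0]
force: [1.0, -0.5, -0.2]
gripper_width: 0.999
bush 221 top z 0.039 exp 0.04 [0.0367 0.0413] ((465.5303649902344, 204.3965606689453), (28.700956344604492, 28.917251586914062), 1.2646448612213135) nest 467 205
hex 421 top z 0.0314 exp 0.032 [0.0291 0.0334] ((464.4986877441406, 11.120643615722656), (43.87715530395508, 39.89788818359375), 40.520668029785156) nest 466.5 12
gear 684 top z 0.0296 exp 0.03 [0.0274 0.0318] ((476.62939453125, -210.64364624023438), (53.11899185180664, 52.683441162109375), 89.78736877441406) nest 478 -209
flange 1146 top z 0.0255 exp 0.026 [0.0232 0.0276] ((644.88134765625, -110.22360229492188), (64.45503234863281, 64.14944458007812), 7.5974884033203125) nest 646.3 -107.3
bolt [ 531.4 -110.8]
  before [ 532.9 -114.1]
washer [529.5 103.7]
  before [530.2 103.7]
```

View pics/top13.png

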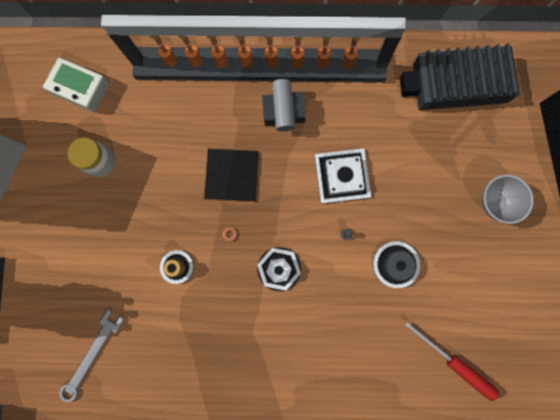

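View pics/side13.png

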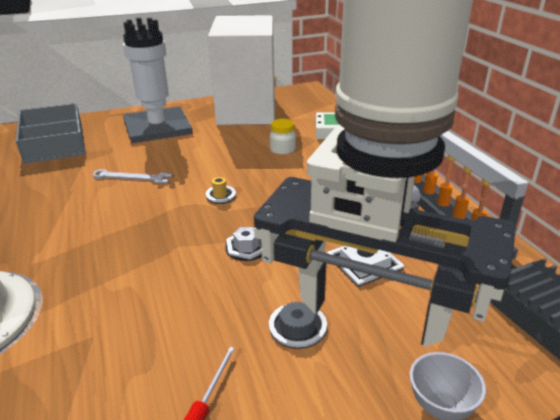

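All four pieces are level at their expected heights, each in its own nest. The bolt's measured position differs by 3 mm from the start, so I'll check that in the picture.

Run:
```python
from h import *
a,b=load('top0'),load('top13')
for n,u,v in(('bolt',347,234),('washer',230,234),('blank rim gear',397,264)):
    A=[cv2.cvtColor(s['img'][v-16:v+16,u-16:u+16],cv2.COLOR_RGB2GRAY).astype(np.float32) for s in(a,b)]
    print(n,cv2.phaseCorrelate(A[0],A[1],cv2.createHanningWindow((32,32),cv2.CV_32F)))
I=np.hstack([cv2.resize(s['img'][214:254,327:367,::-1],None,fx=9,fy=9) for s in(a,b)]);cv2.imwrite('pics/bolt.png',I)
for s in(a,b):
    P=cloud(s)[222:246,335:359].reshape(-1,3);q=P[P[:,2]>.006]*1000
    print(len(q),cv2.minAreaRect(q[:,:2].astype(np.float32)),q[q[:,2]>22].mean(0))
```

```text
bolt ((0.3897799911388802, 0.19371783708414725), 0.8030160823836923)
washer ((0.05968436264431354, -0.1222447133651805), 0.8279653927311301)
blank rim gear ((-0.3920769715739212, -0.3256597077081125), 0.368935149628669)
98 ((533.0838623046875, -115.03340911865234), (19.644834518432617, 21.29568862915039), 77.53598022460938) [ 533.68546228 -114.77026471   28.47062732]
97 ((513.229248046875, -66.73960876464844), (19.56742286682129, 127.008544921875), 22.85627555847168) [ 529.42394487 -106.68107494   88.80829849]
```

View pics/bolt.png

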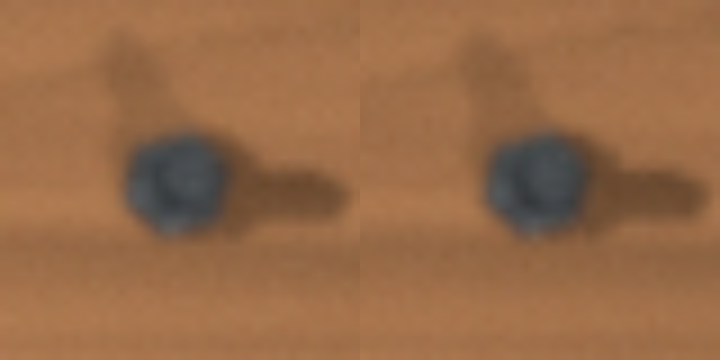

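The two bolt crops are the same, at about (177,182) in each. The 3 mm came from a stray depth reading, so the bolt hasn't moved. Handing in.

```bash
python3 -c "
from station import ctrl
print(ctrl.finish_job())"
```

```text
the job is handed in; nothing more can be done
None
```

I took the stack apart from the top down and set the bush, hub, gear and flange into their own nests in that order. Each piece was lowered until light contact (at most about 15 N) and then released. The job was handed in at about 34 s with the gripper open and clear of everything.

**Final checks:**
- **Heights:** the top of every piece reads within 1 mm of where it should be (39.0, 31.4, 29.6 and 25.5 mm), so all four are seated flat.
- **Position:** all four are within about 3 mm of their nest centres. The flange is within 0.2° of the nest's sides.
- **Bolt and washer:** the bolt's measured position disagreed by 3 mm with the start. That came from a stray depth reading; the before and after pictures show it in the same place. The washer's position agreed to within 1 mm.

No check failed.

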